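# Free the reverse-or-not clamp on the seed box's lid stay and shut the lid

## Task

Shut the seed box: its lid is propped open by a slotted stay that is locked with the black clamp lever on the box's side. Nobody remembers whether that lever has an ordinary or a reverse thread, so feel which way it gives, without forcing it, and swing it well round until the stay is slack; then bring the lid down without slamming it and press its far edge until the catch clicks and the lid lies fully shut. Leave the clamp slack and do not disturb the other things on the stand.

Things in the scene. Friction and masses are not known exactly. Their poses are not given: they have to be found in the camera images.
- seed_box: White seed box fixed to the stand, 200 (x) x 220 (y) x 120 mm high, open top, wall 8 mm. Origin: centre of its underside, on the stand top. Its x axis points from the hinge side (near the robot) to the catch side (far wall), y along the hinge, z up. The clamp lever is on its -y side, outside.
- lid (a joint): Angle of the green lid, rad: 0 fully shut, 1.35 fully open; starts at 1.06 to 1.14. Its hinge is stiff (0.45 N m): it stays where left. With the clamp tight it only rocks between about 1.0 and 1.2 (holds 30 N at the far edge). Freed, 1 to 5 N at the edge brings it down until it rests on the catch at 0.065; then 8 to 16 N at the edge takes it past with a click to 0, where the catch holds it.
- lid_hinge (a point): Middle of the lid's hinge axis, along the box's near rim, 100 mm from the box's origin towards -x and 122 mm above the stand. The lid is 212 mm long from here, 220 mm wide, 10 mm thick, 0.35 kg; shut, its underside is level with this axis.
- lid_far_edge (a point): Point on the lid's upper (outer) face, midway across, 185 mm from the hinge axis and 27 mm short of the far edge: where to push and press. Its z axis is the outward normal of that face, x points along the lid away from the hinge. Shut, it is 132 mm above the stand.
- catch_tip (a point): Rolled steel nose (8 mm thick, 48 mm wide) of the spring catch, middle of the far wall's outside, 114 mm from the box's origin towards +x, 114 mm above the stand; a 60 mm wide steel lip under the lid's far edge snaps below it. It works by itself as the lid is pressed.
- clamp (a joint): Clamp lever's angle, rad: 0 straight up; grows as the handle swings to the box's +x, negative to -x (the robot). Starts within 0.08 of 0, tight. Thread ordinary or reverse, not visible: one way (+ or -) it gives at most 0.25, then stops dead; the other way it turns with a steady 0.15 N m (2.5 N at the handle) to 1.75. The lid is free from about 0.85; go past 1.1 to be sure. Stays where left.
- clamp_handle (a point): Point on the centre line of the black clamp handle, 60 mm from the lever's axis. The handle, a rod 17 mm thick, covers 42 to 86 mm from the axis; it swings in an upright plane along the box's x and z, 178 mm to the -y side of the box's middle (68 mm clear of the side wall). A bent steel arm and a hub 26 mm thick join it to the box.
- clamp_pivot (a point): Point on the lever's axis (along the box's y axis) in the plane in which the handle swings: 30 mm from the box's origin towards -x, 178 mm towards -y, 96 mm above the stand.
- steel_cup: Stainless steel cup, 90 mm wide, 50 mm high, beside the box; leave it. Origin: centre of its underside.
- nest_pot: Brown ceramic nest pot, round and closed with a side hole, 126 mm wide, 92 mm high; leave it. Origin: centre of its underside.
- ladder: Red plastic bird ladder lying flat, 280 x 71 x 10 mm; leave it. Origin: middle of its underside, x along its length.
- scoop: Aluminium seed scoop, 175 mm long, 34 mm high; leave it. Origin: under its middle, bowl to +x, handle to -x.
- drinker: Clear drinking bottle with green cap, 58 mm wide, 150 mm high, upright; leave it. Origin: centre of its underside.
- mineral_block: White mineral block, 65 x 42 x 28 mm, beside the box; leave it. Origin: centre of its underside.

How it is judged:
On the way, in this order (a step that is already met when the one before it is completed fails the run):
1. the clamp lever is swung at least 1.0 rad from upright in its loosening direction while the lid is still up ((value of joint clamp above 1 rad or value of joint clamp below -1 rad) and value of joint lid above 0.6 rad), for 0.1 s.
2. the lid is pressed past its catch and lies shut (value of joint lid below 0.015 rad), for 0.2 s.
At the end, for the whole second after the job is handed in: The lid is latched fully shut (within 0.015 rad, 3 mm at its edge) and still, and the clamp lever is left slack, at least 0.9 rad from upright (value of joint lid below 0.015 rad and velocity of joint lid between -0.05 and 0.05 rad/s and (value of joint clamp above 0.9 rad or value of joint clamp below -0.9 rad)); the robot touches nothing.
It fails at once if the clamp lever is forced (over 40 N) (contact force between the fingers and clamp above 40 N).
It fails at once if the lid is slammed (it falls faster than 3 rad/s, 0.6 m/s at its edge, before it meets the catch) (value of joint lid above 0.12 rad and velocity of joint lid below -3 rad/s).
It fails at once if a bystander (cup, nest pot, ladder, scoop, drinker, mineral block) is shifted by more than 30 mm (distance of any of steel_cup, nest_pot, ladder, scoop, drinker, mineral_block from where it was at the start of the episode above 0.03 m).
It also fails if it takes over 53 s, if anything falls off the work surface, if the arm or the gripper's body presses on something with over 40 N, if the wrist force passes 120 N, or if a joint passes its speed limit or range.

## Robot

A 7-joint arm with a two-finger parallel gripper is mounted at the origin on the work surface. World frame = base frame: x ahead of the robot, y to its left, z up, the work surface at z = 0. Lengths are in m, angles in rad, forces in N, time in s.
With the tool pointing down it reaches from about 0.4 to 0.9 m from the base axis. Payload 5.6 kg.
Tool frame: the origin (TCP) lies midway between the tips of the shut fingers; the grasp point (between the pads) lies 19 mm behind it; y points along the fingers, z is the direction in which the jaws open and shut, and the axes are right-handed (so a half turn about y gives the same grasp; the last joint's range is limited). The gripper opens to 92 mm and grips with 3 to 60 N. Pads are 20 mm wide; open, the fingers measure 128 mm over their backs; the gripper's body (75 mm by 189 mm) begins 69 mm behind the grasp point.
Start: joints at [-1.288, 0.468, -0.012, 1.603, 0.006, 1.071, -0.056], TCP at [0.208, 0.616, 0.188] pointing down, gripper open.
Joint ranges: [-2.53, 2.53], [-0.31, 2.02], [-1.57, 1.55], [0.28, 2.44], [-1.29, 4.43], [0.15, 1.84], [-2.92, 2.92]. Speed limits (rad/s): [2.57, 2.57, 3.14, 3.14, 3.14, 3.14, 3.14].

## Interface

Orientations are given as a 3x3 rotation matrix whose columns are the frame's x, y, z axes.
In Python, from station import env, effector, solver, viewer, workorder, search_frame, tip_of gives the robot as it stands. Calls block until the motion is done:
- env.reach(position, orientation): joint-space move of the TCP to a pose.
- env.movel(position, frame=None, rate=0.15): straight line of the TCP; frame=None keeps the orientation; rate is the mean speed in m/s.
- env.goto_joints(angles): joint-space move.
- effector.release() and effector.grasp(squeeze=None): open the fingers fully, or close them until they stop; squeeze is the grip in N (None keeps the last).
- env.pause(seconds).
- solver.inverse_kinematics(position, orientation): joint angles nearest the present ones, or None.
- env.sense(): the state.
- viewer.read_camera(name): name is "side" or "top" or "wrist"; returns (picture, depth): 384x512x3 uint8, red, green, blue; 384x512 float32, m along the optical axis (not along the pixel's ray), 0 where there is no reading.
- viewer.camera_info(name): a dict with "intrinsics" (3x3 intrinsics, pixels), "eye" and "rotation" of the camera in the world; the wrist camera has in their place "T_tool_cam" (4x4, takes a point from camera to tool coordinates, whose origin is the TCP and whose axes are the tool frame's). Camera axes: x right, y up, looking along -z (the intrinsics and any distortion apply to the point x, -y, -z); pixel columns grow to the right and rows downward; lengths in m; the calibration is good to about 2 mm. The wrist camera is an equidistant fisheye: a pixel r from the principal point sees the ray r / f radians off the axis. A picture is of the moment at which its call begins: read the wrist's pose just before it. camera_info takes no time and is no camera call.
A pose or a line that the arm cannot do raises env.PlanningError and nothing moves.
- workorder.finish_job(): hands the job in, once; it reports no verdict.
Trained networks look in the newest picture that a camera, given by its name, has taken for a name from the list of things; names that differ only in an ending like _2 or _b are one class to them, and where a whole thing is asked for, a point or a joint stands for the part that bears it (a point fixed in the world has none). Each returns a list of dicts, best first, with "score" (0 to 1); they miss things now and then, are a little off and sometimes report something else, mostly with a low value. They report only what shows in the picture. A call takes as long as a camera call.
- search_frame(camera, name): "at" ([x, y, z] in m, in world coordinates, good to about 4 mm: the middle of the surface that is visible of it).
- tip_of(camera, name): "at" ([x, y, z] in m, in world coordinates, good to about 4 mm: a listed point, or the origin of a listed thing).
The state is a dict: "t": time; "joint_positions": joint angles; "joint_velocities": joint speeds; "tau": joint torques, N m; "ee_pos": TCP position; "tcp_rot": TCP orientation; "wrist_force": force on the tool from outside, world axes, zero at the start; "moment": the same for the moment, N m; "gripper_width": finger opening in m.
Only numpy, scipy, OpenCV 4.12 (cv2) and the standard library are available. Lean on these libraries where they do the work, as an engineer would, in place of code of your own. Each camera call takes 0.05 s, during which the arm holds its last target.

## Working session

There is one attempt and no reset: what is moved stays moved. The work goes in short steps, each a Python script; the robot and the scene stay as the last script left them, time stands still between calls to the robot, and variables do not carry over. Pictures are saved under pics/ and viewed, and the job is handed in when it is done.

```bash
ls; mkdir -p pics; python3 - <<'E'
from station import env, effector, solver, viewer, workorder, search_frame, tip_of
import cv2, numpy as np
s=env.sense(); print(s)
for c in ["side","top","wrist"]:
    im,d=viewer.read_camera(c); cv2.imwrite(f"pics/{c}0.png",im[:,:,::-1])
    print(c,{k:np.round(v,4).tolist() if not isinstance(v,str) else v for k,v in viewer.camera_info(c).items()})
    for n in ["seed_box","lid","lid_hinge","lid_far_edge","catch_tip","clamp_handle","clamp_pivot"]:
        r=tip_of(c,n) if n!="lid" else search_frame(c,n)
        print(n,[(np.round(q["at"],4).tolist(),round(q["score"],2)) for q in r[:2]])
print(env.sense()["t"])
E
```

```text
pics
{'t': 0.0, 'joint_positions': array([-1.28801088,  0.46835918, -0.01158868,  1.60359691,  0.00600341,
        1.07143523, -0.05628592]), 'joint_velocities': array([-0.001776  , -0.00095915, -0.00104272,  0.00033478, -0.00144955,
        0.0005154 ,  0.00125252]), 'tau': array([-1.90790711e-04, -5.20572996e+01, -1.26806652e-02, -2.43749660e+01,
       -5.65913308e-02,  1.72711402e-02,  1.64378944e-04]), 'ee_pos': array([0.20791251, 0.61518682, 0.18666314]), 'tcp_rot': array([[ 9.47380131e-01, -4.37087878e-04,  3.20110443e-01],
       [-3.20110714e-01, -1.70946305e-03,  9.47378598e-01],
       [ 1.33129273e-04, -9.99998443e-01, -1.75942784e-03]]), 'wrist_force': array([-0.22919654, -1.03002065,  0.59743332]), 'moment': array([-0.0361762 , -0.00939747, -0.02141194]), 'gripper_width': 0.09175374408951885}
side {'intrinsics': [[470.9841, 0.0, 255.9717], [0.0, 470.9841, 196.0433], [0.0, 0.0, 1.0]], 'eye': [1.1398, -1.1482, 1.1043], 'rotation': [[0.8926, -0.2776, 0.3552], [0.4506, 0.5261, -0.7212], [0.0133, 0.8038, 0.5947]]}
seed_box [([0.5555, 0.1062, -0.0045], 0.61)]
lid [([0.5319, 0
[... 492 characters left out ...]
0812, 0.9967]]}
seed_box [([0.5546, 0.107, 0.0005], 0.92), ([0.5298, 0.0974, 0.2882], 0.41)]
lid [([0.5071, 0.0928, 0.2413], 0.94)]
lid_hinge []
lid_far_edge [([0.5312, 0.0998, 0.2881], 0.81)]
catch_tip [([0.6648, 0.1401, 0.1152], 0.39)]
clamp_handle [([0.664, 0.1388, 0.1181], 0.67), ([0.5823, -0.0723, 0.1566], 0.63)]
clamp_pivot [([0.5764, -0.0704, 0.0965], 0.56)]
wrist {'intrinsics': [[297.3186, 0.0, 257.7868], [0.0, 297.3186, 194.4317], [0.0, 0.0, 1.0]], 'T_tool_cam': [[0.0004, -0.9581, -0.2864, -0.0816], [-0.0001, 0.2864, -0.9581, -0.1961], [1.0, 0.0004, 0.0001, 0.0002], [0.0, 0.0, 0.0, 1.0]]}
seed_box []
lid []
lid_hinge []
lid_far_edge []
catch_tip []
clamp_handle []
clamp_pivot []
1.2
```

View pics/side0.png

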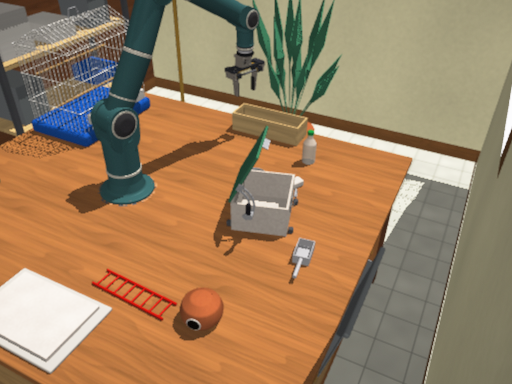

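View pics/top0.png

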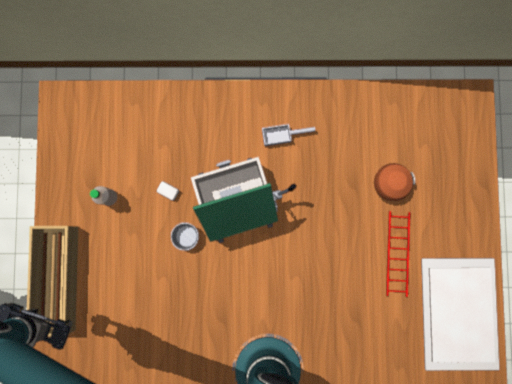

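The side picture shows the box at about (265,200) with the clamp handle at (248,207). In the top picture the handle is at (290,188), the catch at (223,163) and the scoop at (290,135). The measured points fit a box yaw of about 0.29 rad. Next I check IK for candidate poses, which doesn't move the arm.

```bash
cat > h.py <<'E'
from station import env, effector, solver, viewer, workorder, search_frame, tip_of
import cv2, numpy as np
O=np.array([0.5552,0.1066,0.0])
P=np.array([0.5768,-0.0714,0.096]); C=np.array([0.6647,0.139,0])
# yaw fit from O,P,C,hinge
src=np.array([[0,0],[-.03,-.178],[.114,0],[-.1,0]]); dst=np.array([O[:2],P[:2],C[:2],[0.4562,0.0740]])
w=np.array([1,1,1,.5])[:,None]
a=(src*w).sum(0)/w.sum(); b=(dst*w).sum(0)/w.sum()
X=(src-a)*w; Y=dst-b
th=np.arctan2((X[:,0]*Y[:,1]-X[:,1]*Y[:,0]).sum(),(X*Y).sum())
c,s=np.cos(th),np.sin(th); R=np.array([[c,-s,0],[s,c,0],[0,0,1]])
o=np.r_[b-R[:2,:2]@a,0]
def W(p): return o+R@np.asarray(p,float)
def B(p): return R.T@(np.asarray(p,float)-o)
def rot(xb,yb):   # tool x,y axes in box frame
    xb=np.array(xb,float);yb=np.array(yb,float); return R@np.column_stack([xb,yb,np.cross(xb,yb)])
def F():
    st=env.sense(); return st
E
python3 - <<'E'
from h import *
print(th,o, [np.round(B(p),4) for p in (O,P,C,[.5844,-.0763,.1606],[.5823,-.0723,.1566],[0.5311,0.1,0.289])])
for sx in (1,-1):
    Rt=rot([0,sx,0],[0,0,-1])
    for bx in (-.16,-.03,.06):
        print(sx,bx,solver.inverse_kinematics(W([bx,-.178,.161]),Rt))
# lid poses: tool tilted in x-z plane by phi from down towards +x
for sx in (1,-1):
  for axis in ("x","z"):
    for phi in (0,.5,.9):
        d=np.array([np.sin(phi),0,-np.cos(phi)])
        xb=[0,sx,0] if axis=="x" else np.cross(d,[0,sx,0])
        Rt=rot(xb,d)
        out=[]
        for q in (1.2,1.0,.7,.4,.0):
            p=np.array([-.1+.185*np.cos(q)-.01*np.sin(q),0,.122+.185*np.sin(q)+.01*np.cos(q)])
            out.append(solver.inverse_kinematics(W(p),Rt) is not None)
        print(sx,axis,phi,out)
print(env.sense()['t'])
E
```

```text
0.2937448608937809 [0.55449099 0.10620894 0.        ] [array([0.0008, 0.0002, 0.    ]), array([-0.0301, -0.1765,  0.096 ]), array([ 0.115 , -0.0005,  0.    ]), array([-0.0242, -0.1834,  0.1606]), array([-0.0251, -0.1789,  0.1566]), array([-0.0242,  0.0008,  0.289 ])]
1 -0.16 [-0.91257685  0.47142907  1.3784968   2.11735307 -0.55686776  1.00367373
 -2.08202327]
1 -0.03 [-0.82188255  0.77208515  1.34880176  1.85301634 -0.8119206   1.21637259
 -2.05330719]
1 0.06 [-0.75498238  0.9226254   1.34016989  1.64024376 -0.92108417  1.3452058
 -2.11662961]
-1 -0.16 [-0.51343184  0.21935813  0.78089018  2.10292243 -0.19820369  0.89130368
  0.67462313]
-1 -0.03 [-0.46803281  0.43939315  0.69809478  1.83537512 -0.33386777  0.98699346
  0.66406748]
-1 0.06 [-0.40276238  0.56996831  0.61038068  1.61872491 -0.36077776  1.06786325
  0.60309492]
1 x 0 [True, True, True, True, True]
1 x 0.5 [True, False, True, True, True]
1 x 0.9 [False, False, True, True, True]
1 z 0 [True, True, True, True, True]
1 z 0.5 [True, True, True, True, True]
1 z 0.9 [False, False, True, True, True]
-1 x 0 [True, True, True, True, True]
-1 x 0.5 [True, True, True, True, True]
-1 x 0.9 [False, False, True, True, True]
-1 z 0 [True, True, True, True, True]
-1 z 0.5 [True, True, True, True, True]
-1 z 0.9 [False, False, True, True, True]
1.2
```

```bash
python3 - <<'E'
from h import *
st=env.sense()
print(solver.inverse_kinematics(st['ee_pos']+[0,0,.28],st['tcp_rot']))
for sx in (-1,1):
  for t in (.25,.4):
    Rt=rot([0,sx*np.cos(t),sx*np.sin(t)],[0,np.sin(t),-np.cos(t)])
    print(sx,t)
    for p in ([-.03,-.178,.45],[-.03,-.178,.161],[-.15,-.178,.12],[.09,-.178,.12]):
        q=solver.inverse_kinematics(W(p),Rt); print(None if q is None else np.round(q,2))
E
```

```text
[-1.30058244  0.34783434  0.00617124  1.16153155 -0.00205733  1.63226729
 -0.04991485]
-1 0.25
[-0.39  0.34  0.84  1.34 -0.44  1.73  0.7 ]
[-0.37  0.56  0.8   1.75 -0.63  1.23  0.96]
[-0.38  0.47  0.88  2.02 -0.61  1.09  1.13]
[-0.24  0.73  0.58  1.48 -0.63  1.24  0.81]
-1 0.4
[-0.17  0.38  0.66  1.29 -0.53  1.81  0.71]
[-0.3   0.65  0.84  1.69 -0.76  1.4   1.08]
[-0.29  0.58  0.9   1.95 -0.73  1.27  1.28]
[-0.17  0.79  0.59  1.42 -0.75  1.38  0.9 ]
1 0.25
[-0.54  0.42  1.12  1.35 -0.55  1.78 -2.34]
[-0.63  0.87  1.34  1.76 -0.98  1.51 -1.89]
[-0.63  0.78  1.35  2.03 -0.91  1.35 -1.7 ]
[-0.57  1.09  1.33  1.5  -1.18  1.62 -2.01]
1 0.4
[-0.17  0.38  0.66  1.29 -0.53  1.81 -2.43]
[-0.52  0.95  1.34  1.7  -1.06  1.7  -1.82]
[-0.51  0.88  1.34  1.96 -0.98  1.56 -1.6 ]
[-0.47  1.15  1.33  1.44 -1.27  1.78 -1.97]
```

```bash
cat >> h.py <<'E'
t_=.35
RC=rot([0,-np.cos(t_),-np.sin(t_)],[0,np.sin(t_),-np.cos(t_)])
def st8():
    q=env.sense(); return q['t'],np.round(B(q['ee_pos']),4),np.round(R.T@q['wrist_force'],1)
E
python3 - <<'E'
from h import *
st=env.sense()
env.movel(st['ee_pos']+[0,0,.26],rate=.3); print(st8())
env.reach(W([-.026,-.178,.43]),RC); print(st8())
env.movel(W([-.026,-.178,.25]),rate=.25); print(st8())
im,d=viewer.read_camera("wrist"); cv2.imwrite("pics/w1.png",im[:,:,::-1])
im,d=viewer.read_camera("side"); cv2.imwrite("pics/s1.png",cv2.resize(im[100:280,150:390,::-1],None,fx=3,fy=3))
for c in ("wrist","side","top"):
  if c=="top": viewer.read_camera(c)
  for n in ("clamp_handle","clamp_pivot"):
    print(c,n,[(np.round(B(q["at"]),4),round(q["score"],2)) for q in tip_of(c,n)[:2]])
E
```

```text
(2.2167, array([-0.1843,  0.5876,  0.4458]), array([0.3, 1. , 0.4]))
(5.025, array([-0.0253, -0.1769,  0.4298]), array([-0.2,  0.3,  0.4]))
(5.8917, array([-0.0254, -0.1786,  0.2514]), array([ 0.5, -0.3,  0.4]))
wrist clamp_handle [(array([-0.0291, -0.178 ,  0.1558]), 0.78)]
wrist clamp_pivot []
side clamp_handle [(array([-0.0241, -0.1796,  0.162 ]), 0.4)]
side clamp_pivot [(array([-0.03  , -0.1765,  0.0941]), 0.55)]
top clamp_handle [(array([-0.0211, -0.1822,  0.1564]), 0.66)]
top clamp_pivot [(array([-0.0321, -0.1768,  0.0964]), 0.56)]
```

View pics/w1.png

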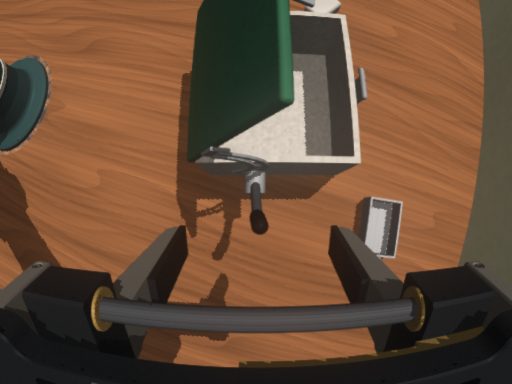

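View pics/s1.png

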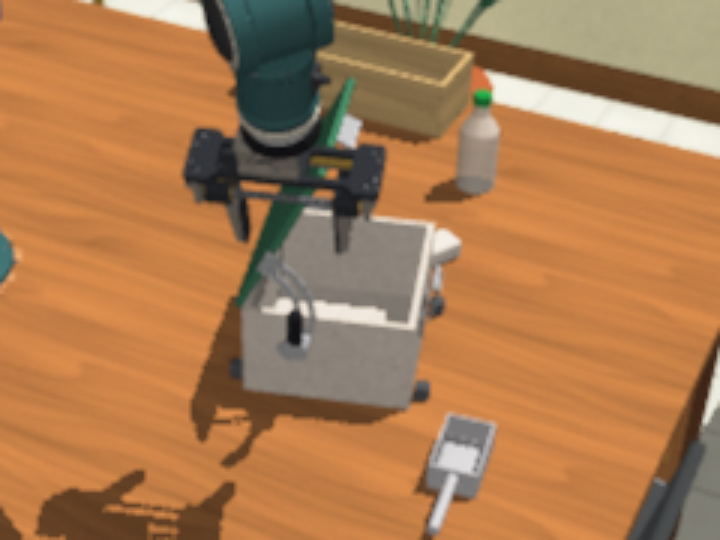

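The wrist picture shows the handle knob at (258,222), centred between the open fingers at (160,260) and (355,260). I'll descend, then feel towards +x in small steps.

```bash
python3 - <<'E'
from h import *
env.movel(W([-.026,-.178,.158]),RC,rate=.2); print(st8())
f0=st8()[2]
env.movel(W([-.003,-.178,.158]),RC,rate=.1); print(st8())
x=-.003
while x<.032:
    x+=.002
    env.movel(W([x,-.178,.158]),RC,rate=.06); 
    q=st8(); print(round(x,3),q[0],q[1],q[2]-f0)
    if abs(q[2]-f0)[0]>7: break
E
```

```text
(6.95, array([-0.0257, -0.1786,  0.1586]), array([ 0.2, -0.3, -0.2]))
(7.3333, array([-0.0027, -0.1783,  0.1587]), array([-0.7,  0.6,  0.1]))
-0.001 7.5833 [-0.0012 -0.1781  0.1582] [-0.1  0.6  0.7]
0.001 7.8333 [ 0.001 -0.178  0.158] [-0.8  0.4 -0.5]
0.003 8.0833 [ 0.0031 -0.178   0.1579] [0.1 0.6 0.1]
0.005 8.3333 [ 0.0051 -0.178   0.158 ] [-0.4  0.1  0.2]
0.007 8.5833 [ 0.0071 -0.178   0.158 ] [0.2 0.3 0.6]
0.009 8.8333 [ 0.0091 -0.1779  0.158 ] [0.1 1.3 0. ]
0.011 9.0833 [ 0.0111 -0.1779  0.158 ] [-0.8  0.1  0.7]
0.013 9.3333 [ 0.0131 -0.178   0.158 ] [-0.3 -0.3 -0.3]
0.015 9.5833 [ 0.0151 -0.1779  0.158 ] [-0.6  0.1  0.5]
0.017 9.8333 [ 0.0171 -0.178   0.158 ] [-0.8  0.1 -0.5]
0.019 10.0833 [ 0.0191 -0.178   0.158 ] [ 1.2  1.1 -0.3]
0.021 10.3333 [ 0.0211 -0.178   0.158 ] [0.1 0.6 0.2]
0.023 10.5833 [ 0.0231 -0.178   0.158 ] [ 0.4 -0.2  0.3]
0.025 10.8333 [ 0.0251 -0.1779  0.158 ] [-1.8 -0.1 -0.9]
0.027 11.0833 [ 0.0271 -0.178   0.158 ] [-0.6  0.4  0.6]
0.029 11.3333 [ 0.0291 -0.1779  0.158 ] [-0.6  0.5  0.2]
0.031 11.5833 [ 0.0311 -0.178   0.158 ] [ 0.   0.  -0.6]
0.033 11.8333 [ 0.0331 -0.178   0.158 ] [ 0.   0.1 -0.6]
```

```bash
python3 - <<'E'
from h import *
im,d=viewer.read_camera("wrist"); cv2.imwrite("pics/w2.png",im[:,:,::-1])
im,d=viewer.read_camera("side"); cv2.imwrite("pics/s2.png",cv2.resize(im[100:280,150:390,::-1],None,fx=3,fy=3))
for c in ("wrist","side"):
  for n in ("clamp_handle",):
    print(c,n,[(np.round(B(q["at"]),4),round(q["score"],2)) for q in tip_of(c,n)[:2]])
print(env.sense()['gripper_width'])
E
```

```text
wrist clamp_handle [(array([-0.0279, -0.1766,  0.1536]), 0.58)]
side clamp_handle [(array([-0.0252, -0.1829,  0.1593]), 0.46)]
0.09190104771831756
```

View pics/w2.png

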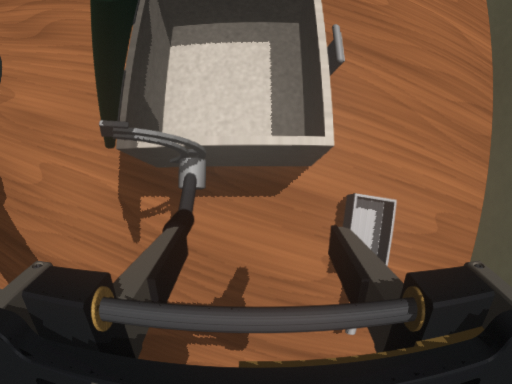

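View pics/s2.png

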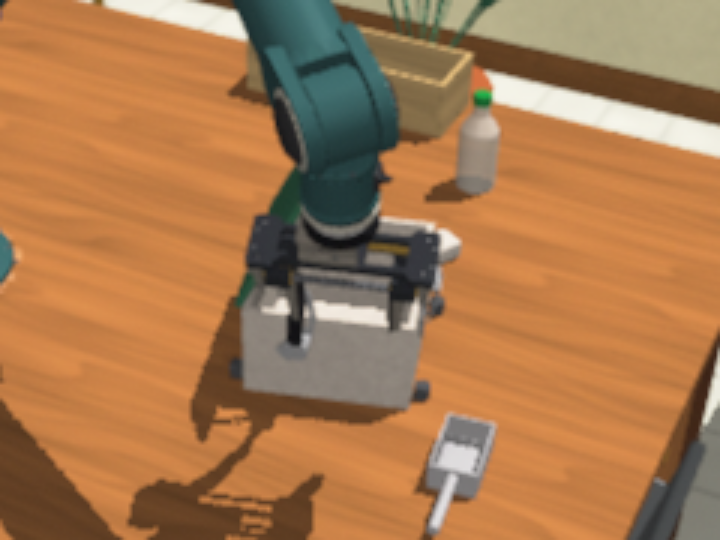

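The steps met no contact, although the left finger overlaps the handle in x. I'll measure the fingertip and handle positions from the wrist depth.

```bash
cat >> h.py <<'E'
def wristpts():
    q=env.sense(); im,d=viewer.read_camera("wrist"); ci=viewer.camera_info("wrist"); K=ci["intrinsics"]; T=np.array(ci["T_tool_cam"])
    v,u=np.mgrid[0:384,0:512]; dx=(u-K[0,2]);dy=(v-K[1,2]); r=np.hypot(dx,dy); a=r/K[0,0]
    k=np.where(r>0,np.tan(a)/np.maximum(r,1e-9),0)
    pc=np.stack([dx*k*d,-dy*k*d,-d],-1)
    pt=pc@T[:3,:3].T+T[:3,3]
    pw=pt@q['tcp_rot'].T+q['ee_pos']
    return im,d,pt,(pw-o)@R
E
python3 - <<'E'
from h import *
im,d,pt,pb=wristpts()
np.savez("/tmp/w.npz",im=im,d=d,pt=pt,pb=pb)
for v,u in [(180,190),(195,188),(205,186),(212,183),(215,178),(220,172),(228,184),(235,180),(240,165),(240,150),(232,186),(245,185),(230,333),(240,345),(250,340),(235,360)]:
    print(v,u,im[v,u],round(float(d[v,u]),3),np.round(pb[v,u],4),np.round(pt[v,u],4))
cv2.imwrite("pics/w3.png",cv2.resize(im[150:300,90:290,::-1],None,fx=4,fy=4,interpolation=cv2.INTER_NEAREST))
E
```

```text
180 190 [64 60 59] 0.256 [-0.0268 -0.141   0.1151] [-0.02    0.053  -0.0597]
195 188 [60 56 54] 0.246 [-0.026  -0.1548  0.1248] [-0.0104  0.0391 -0.059 ]
205 186 [61 56 54] 0.237 [-0.0257 -0.1634  0.1327] [-0.0051  0.0287 -0.0587]
212 183 [31 22 17] 0.221 [-0.024  -0.1691  0.149 ] [-0.0053  0.0115 -0.057 ]
215 178 [32 22 18] 0.208 [-0.0245 -0.1713  0.1617] [-0.0076 -0.0011 -0.0575]
220 172 [32 20 16] 0.195 [-0.0253 -0.1746  0.1743] [-0.0088 -0.0142 -0.0583]
228 184 [34 23 18] 0.181 [-0.0132 -0.179   0.1886] [-0.0095 -0.0291 -0.0462]
235 180 [35 24 19] 0.17 [-0.0131 -0.1826  0.1989] [-0.0096 -0.04   -0.046 ]
240 165 [82 73 64] 0.161 [-0.0196 -0.185   0.2078] [-0.0105 -0.0492 -0.0526]
240 150 [138  87  53] 0.369 [-0.1086 -0.2065 -0.0017] [ 0.0816  0.1402 -0.1415]
232 186 [33 21 16] 0.194 [-0.0154 -0.1825  0.1745] [-0.0014 -0.017  -0.0484]
245 185 [35 24 19] 0.181 [-0.0129 -0.1898  0.1875] [ 0.001  -0.0317 -0.0459]
230 333 [39 28 21] 0.177 [ 0.0788 -0.1801  0.1921] [-0.0097 -0.0327  0.0458]
240 345 [45 36 31] 0.162 [ 0.0821 -0.185   0.207 ] [-0.0102 -0.0484  0.0491]
250 340 [36 25 20] 0.159 [ 0.0785 -0.1903  0.2093] [-0.006  -0.0524  0.0456]
235 360 [187 183 180] 0.366 [ 0.1645 -0.1995  0.0016] [0.0739 0.1396 0.1315]
```

View pics/w3.png

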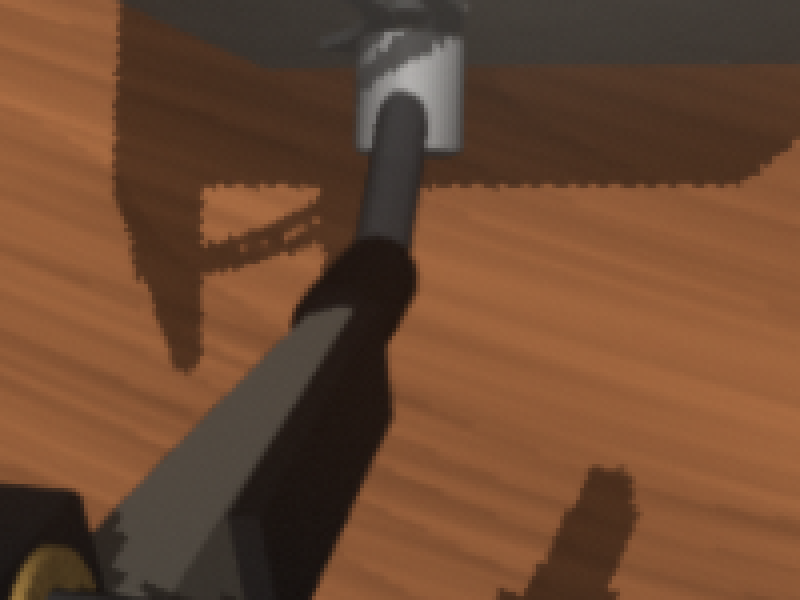

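```bash
python3 - <<'E'
import numpy as np
w=np.load("/tmp/w.npz"); pt=w['pt'];pb=w['pb']
for s in (1,-1):
    m=(abs(pt[...,2]*s-.055)<.011)&(pt[...,1]>-.06)&(abs(pt[...,0])<.013)
    h,e=np.histogram(pt[...,1][m],bins=np.arange(-.06,.03,.004)); print(s,list(zip(np.round(e,3),h)))
    i=np.argsort(pt[...,1][m])[-5:] ; print(np.round(pt[m][i],4))
# handle extents
m=(abs(pb[...,0]+.025)<.012)&(abs(pb[...,1]+.178)<.02)&(pb[...,2]>.13)&(pb[...,2]<.19)
q=pb[m]; 
for z in np.arange(.13,.19,.005):
    k=q[abs(q[:,2]-z)<.0025]
    if len(k): print(round(z,3),len(k),np.round(k.min(0),4),np.round(k.max(0),4))
E
```

```text
1 [(np.float64(-0.06), np.int64(152)), (np.float64(-0.056), np.int64(135)), (np.float64(-0.052), np.int64(141)), (np.float64(-0.048), np.int64(111)), (np.float64(-0.044), np.int64(116)), (np.float64(-0.04), np.int64(101)), (np.float64(-0.036), np.int64(97)), (np.float64(-0.032), np.int64(89)), (np.float64(-0.028), np.int64(50)), (np.float64(-0.024), np.int64(0)), (np.float64(-0.02), np.int64(0)), (np.float64(-0.016), np.int64(0)), (np.float64(-0.012), np.int64(0)), (np.float64(-0.008), np.int64(0)), (np.float64(-0.004), np.int64(0)), (np.float64(0.0), np.int64(0)), (np.float64(0.004), np.int64(0)), (np.float64(0.008), np.int64(0)), (np.float64(0.012), np.int64(0)), (np.float64(0.016), np.int64(0)), (np.float64(0.02), np.int64(0)), (np.float64(0.024), np.int64(0))]
[[-0.0086  0.1729  0.0559]
 [-0.0085  0.173   0.0482]
 [-0.0086  0.1731  0.0611]
 [-0.0073  0.1731  0.0599]
 [-0.0084  0.1736  0.0522]]
-1 [(np.float64(-0.06), np.int64(148)), (np.float64(-0.056), np.int64(147)), (np.float64(-0.052), np.int64(129)), (np.float64(-0.048), np.int64(123)), (np.float64(-0.044), np.int64(107)), (
[... 761 characters left out ...]
 0.1301] [-0.0216 -0.1601  0.1325]
0.135 54 [-0.0317 -0.1722  0.1327] [-0.0191 -0.1626  0.1375]
0.14 23 [-0.0298 -0.1784  0.1382] [-0.018  -0.1667  0.1423]
0.145 35 [-0.0309 -0.1799  0.1426] [-0.017  -0.1675  0.1475]
0.15 35 [-0.031  -0.1789  0.1478] [-0.0166 -0.1691  0.1525]
0.155 38 [-0.0312 -0.1815  0.1526] [-0.0165 -0.1691  0.1575]
0.16 52 [-0.0309 -0.1842  0.1576] [-0.016  -0.1706  0.1625]
0.165 48 [-0.0287 -0.1831  0.1628] [-0.0158 -0.1719  0.1674]
0.17 49 [-0.0285 -0.1855  0.1676] [-0.0156 -0.1726  0.1722]
0.175 60 [-0.0319 -0.1846  0.1725] [-0.0154 -0.1739  0.1775]
0.18 85 [-0.0307 -0.1967  0.1775] [-0.013  -0.1751  0.182 ]
0.185 60 [-0.0227 -0.1969  0.1825] [-0.013  -0.1773  0.1875]
```

The open fingertips sit about 26 mm behind the TCP, because the fingers retract as they open. The finger was therefore just above the handle top. I'll back off, go lower with that offset, and feel again.

```bash
cat >> h.py <<'E'
PX=-.030
def tcpfor(sg,a,r=.060,y=-.177,gap=0):
    cx=PX+sg*(r*np.sin(a)-(.0085+gap)*np.cos(a)); cz=.096+r*np.cos(a)+(.0085+gap)*np.sin(a)
    tip=np.array([cx+sg*.046,y,cz])
    return W(tip+.026*np.array([0,np.sin(t_),-np.cos(t_)]))
def lin(p,rate=.1): env.movel(p,RC,rate=rate)
E
python3 - <<'E'
from h import *
up=np.array([0,0,.04])
p=B(env.sense()['ee_pos']); 
tgt=tcpfor(1,-.12)
b=B(tgt); 
lin(W([b[0],-.178,.170]),.15)
lin(tgt,.15); q=st8(); print(q); f0=q[2]
log=[]
for a in np.arange(-.08,.5,.04):
    lin(tcpfor(1,a),.06); q=st8(); print(round(a,2),q[0],q[1],np.round(q[2]-f0,1),np.round(B(tcpfor(1,a))-q[1],4))
    if abs(q[2]-f0)[0]>8: break
E
```

```text
(12.8917, array([ 0.0006, -0.1677,  0.1295]), array([-0.3,  0.1,  0.5]))
-0.08 13.1417 [ 0.0033 -0.1687  0.1315] [ 0.8  0.8 -0.3] [-0.0006  0.0006 -0.0008]
-0.04 13.3917 [ 0.0054 -0.1682  0.1315] [0.3 0.2 0.2] [-0.0003  0.0001 -0.0003]
0.0 13.6417 [ 0.0077 -0.168   0.1316] [ 1.3 -0.9  0. ] [-0.0002 -0.0001 -0.    ]
0.04 13.8917 [ 0.0101 -0.168   0.1318] [ 0.   0.1 -0.5] [-0.0002 -0.0001  0.0001]
0.08 14.1417 [ 0.0124 -0.1681  0.132 ] [ 0.2 -0.2 -1.5] [-0.0001  0.      0.0001]
0.12 14.3917 [ 0.0148 -0.168   0.1321] [ 0.9 -0.6 -0.5] [-0.0001 -0.0001  0.0001]
0.16 14.6417 [ 0.0171 -0.1681  0.1321] [-1.8  0.  -0.8] [0.0001 0.     0.0001]
0.2 14.8917 [ 0.0182 -0.1681  0.1319] [-3.9 -0.1  1.1] [0.0014 0.     0.0002]
0.24 15.1417 [ 0.0189 -0.1681  0.1316] [-9.1  1.   1.4] [0.0031 0.     0.0003]
```

Towards +x the handle gave a few millimetres, then the force climbed to 9 N, well over the steady 2.5 N. That's the stop, so the thread gives the other way. Now I'll push towards -x.

```bash
python3 - <<'E'
from h import *
lin(tcpfor(1,-.12),.15)
lin(tcpfor(-1,-.25),.15)
q=st8(); print(q); f0=q[2]
mx=0
for a in list(np.arange(-.13,.5,.05))+list(np.arange(.55,1.36,.1)):
    lin(tcpfor(-1,a),.1); q=st8(); d=q[2]-f0; print(round(a,2),q[0],q[1],np.round(d,1),np.round(B(tcpfor(-1,a))-q[1],4))
    if np.hypot(d[0],d[2])>10: print("STOP"); break
im,d=viewer.read_camera("wrist"); cv2.imwrite("pics/w4.png",im[:,:,::-1])
for c in ("wrist",):
    print([(np.round(B(q["at"]),4),round(q["score"],2)) for q in tip_of(c,"clamp_handle")[:2]])
E
```

```text
(15.9417, array([-0.0514, -0.1679,  0.1279]), array([ 0.4,  1.2, -0.2]))
-0.13 16.1917 [-0.0592 -0.1679  0.1302] [ 1.7 -0.7  1.1] [-0.0006 -0.0002 -0.0002]
-0.08 16.4417 [-0.0628 -0.168   0.1308] [ 0.9 -0.3  0.8] [ 0.0001 -0.0001 -0.0001]
-0.03 16.6917 [-0.0659 -0.1681  0.1313] [ 1.4 -0.8 -0.3] [ 0.0002  0.     -0.    ]
0.02 16.9417 [-0.0692 -0.1682  0.1317] [ 0.7 -1.3 -0.8] [0.0005 0.0001 0.    ]
0.07 17.1917 [-0.0723 -0.1682  0.132 ] [ 0.8 -1.4  0.3] [0.0006 0.0001 0.    ]
0.12 17.4417 [-0.0752 -0.1682  0.1322] [-0.3 -0.4  0.5] [ 0.0005  0.0001 -0.    ]
0.17 17.6917 [-0.0781 -0.1681  0.1322] [ 0.6 -0.9  0.4] [ 0.0003  0.     -0.0001]
0.22 17.9417 [-0.081  -0.1681  0.132 ] [ 0.7 -1.6 -1. ] [ 0.0002  0.     -0.    ]
0.27 18.1917 [-0.084  -0.1681  0.1317] [ 0.6 -1.3  0.2] [ 0.0002  0.     -0.    ]
0.32 18.4417 [-0.0872 -0.1681  0.1312] [ 1.2 -1.2  0.1] [0.0004 0.     0.    ]
0.37 18.6917 [-0.0901 -0.1681  0.1305] [ 0.4 -1.4 -0.7] [0.0003 0.     0.0001]
0.42 18.9417 [-0.0931 -0.1681  0.1298] [ 1.3 -0.7 -0.4] [0.0004 0.     0.    ]
0.47 19.1917 [-0.096  -0.1681  0.1289] [ 0.7 -1.1 -0.2] [0.0004 0.     0.    ]
0.55 19.4417 [-0.1008 -0.168   0.127 ] [ 0.5 -1.2  0.3] [ 0.0007 -0.0001  0.0002]
0.65 19.6917 [-0.1064 -0.168   0.1243] [ 0.3 -2.4  0.1] [ 0.0009 -0.0001  0.0002]
0.75 19.9417 [-0.1114 -0.1679  0.121 ] [-0.5 -0.5  1. ] [ 0.0007 -0.0002  0.0003]
0.85 20.1917 [-0.1161 -0.168   0.1173] [-0.7 -2.1  0.7] [ 0.0006 -0.0001  0.0003]
0.95 20.4417 [-0.1204 -0.168   0.1131] [-0.3 -1.   0.6] [ 0.0005 -0.0001  0.0003]
1.05 20.6917 [-0.1243 -0.1681  0.1085] [ 0.2 -2.1  0.3] [0.0005 0.     0.0003]
1.15 20.9417 [-0.1278 -0.168   0.1035] [-0.9 -1.1 -0.3] [ 0.0005 -0.0001  0.0003]
1.25 21.1917 [-0.1307 -0.168   0.0982] [-0.1 -1.   0.7] [ 0.0004 -0.0001  0.0004]
1.35 21.4417 [-0.1331 -0.168   0.0927] [ 0.  -1.8 -0.1] [ 0.0004 -0.0001  0.0003]
[(array([-0.0911, -0.1787,  0.1046]), 0.76)]
```

View pics/w4.png

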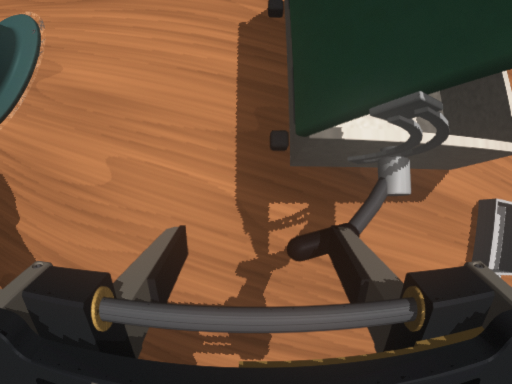

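The lever swung with almost no resistance. In the wrist picture the handle lies towards the robot, knob at about (310,245). The network puts it at about -1.42 rad, so the clamp is slack. Next I plan the lid motion.

```bash
cat >> h.py <<'E'
def lidT(phi): return rot([np.cos(phi),0,np.sin(phi)],[np.sin(phi),0,-np.cos(phi)])
def lidp(q,phi,off=0,l=.185):
    n=np.array([-np.sin(q),0,np.cos(q)]); e=np.array([np.cos(q),0,np.sin(q)])
    return W(np.array([-.1,0,.122])+l*e+n*(.010+.010*abs(np.sin(phi-q))+off))
E
python3 - <<'E'
from h import *
for phi in (.2,.35,.5):
    print(phi,[solver.inverse_kinematics(p,lidT(phi)) is not None for p in [W([-.10,0,.40]),lidp(1.2,phi,.03)]+[lidp(q,phi) for q in (1.1,.9,.7,.5,.3,.1,0)]])
print(np.round(B(lidp(1.2,.35,.03)),3), solver.inverse_kinematics(B(env.sense()['ee_pos'])*0+W([-.13,-.178,.42]),RC))
E
```

```text
0.2 [True, True, True, True, True, True, True, True, True]
0.35 [True, True, True, True, True, True, True, True, True]
0.5 [False, True, True, True, True, True, True, True, True]
[-0.077  0.     0.312] [-0.60871628  0.29608385  1.22727078  1.57823393 -0.49011737  1.74567342
  0.9208498 ]
```

```bash
python3 - <<'E'
from h import *
p=B(env.sense()['ee_pos'])
lin(W(p+[0,-.005,.03]),.12)
lin(W([p[0],-.19,.42]),.3); print(st8())
effector.grasp(10); print(st8(), env.sense()['gripper_width'])
env.reach(W([-.10,0,.40]),lidT(.35)); print(st8(), env.sense()['joint_positions'])
viewer.read_camera("top")
for n in ("lid_far_edge","clamp_handle"): print(n,[(np.round(B(q["at"]),4),round(q["score"],2)) for q in tip_of("top",n)[:2]])
im,d=viewer.read_camera("side"); cv2.imwrite("pics/s5.png",cv2.resize(im[60:280,130:390,::-1],None,fx=3,fy=2.7))
for n in ("lid_far_edge","clamp_handle"): print(n,[(np.round(B(q["at"]),4),round(q["score"],2)) for q in tip_of("side",n)[:2]])
E
```

```text
(23.0833, array([-0.1333, -0.1894,  0.4187]), array([-0.6,  0.2, -1.2]))
(24.425, array([-0.1329, -0.19  ,  0.42  ]), array([-0.1, -0.3,  0.3])) 0.00067954423557953
(25.2667, array([-0.1   , -0.0018,  0.4004]), array([ 0.2, -1.2,  0.2])) [-0.75872571 -0.30587939  0.41392338  1.99407617  0.15589041  1.08185868
  1.4694358 ]
lid_far_edge [(array([-0.0247, -0.0012,  0.2875]), 0.86)]
clamp_handle [(array([-0.0873, -0.1799,  0.1098]), 0.61)]
lid_far_edge [(array([-0.0273, -0.0027,  0.2889]), 0.83)]
clamp_handle [(array([-0.0887, -0.1814,  0.1106]), 0.59)]
```

View pics/s5.png

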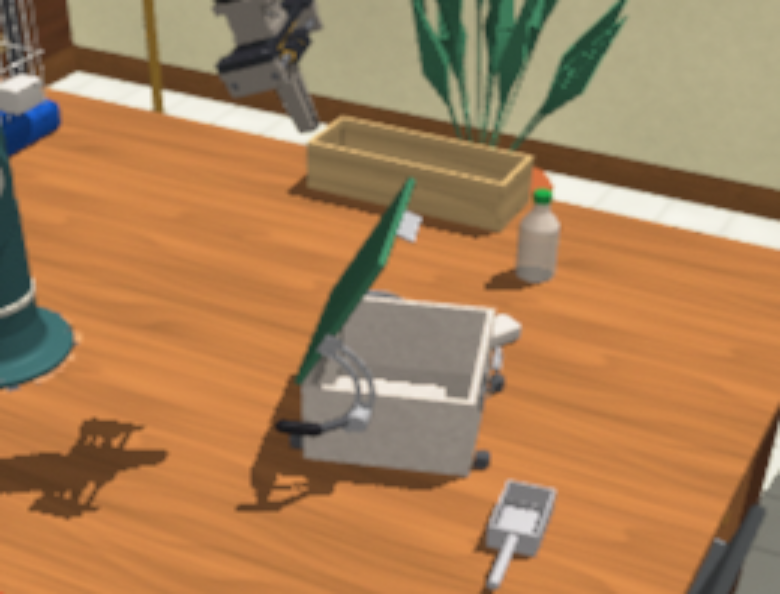

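The side picture shows the handle folded towards the robot at (300,427) and the lid still up with its top at (410,185). The gripper is clear behind it. Now I'll bring the lid down.

```bash
python3 - <<'E'
from h import *
phi=.35; T=lidT(phi)
env.reach(lidp(1.2,phi,.02),T); q=st8(); print(q, env.sense()['joint_positions'][:3]); f0=q[2]
for a in (1.12,1.04,.94,.84,.74,.64,.54,.44,.34,.25,.17,.10):
    env.movel(lidp(a,phi,-.001),T,rate=.12); q=st8(); d=q[2]-f0
    print(a,q[0],q[1],np.round(d,1),np.round(B(lidp(a,phi,-.001))-q[1],4))
    if np.linalg.norm(d)>14: print("STOP");break
E
```

```text
(26.0417, array([-6.770e-02, -3.000e-04,  3.085e-01]), array([ 0.1, -0.4,  1.4])) [-0.78015181 -0.17652143  0.49462371]
1.12 26.4917 [-0.0335 -0.      0.2966] [-0.3  0.2 -1. ] [-0.0003 -0.     -0.0011]
1.04 26.7667 [-0.02   -0.      0.2896] [-0.6  0.8 -1.7] [ 0.0004 -0.     -0.0003]
0.94 27.075 [-3.2e-03 -1.0e-04  2.8e-01] [-1.2  0.2 -0.7] [ 0.0005  0.0001 -0.    ]
0.84 27.3833 [ 1.260e-02 -1.000e-04  2.688e-01] [ 0.1  0.7 -1.4] [0.0007 0.0001 0.0001]
0.74 27.6917 [ 2.74e-02 -1.00e-04  2.56e-01] [-0.4  0.1 -1.3] [0.0006 0.0001 0.0002]
0.64 28.0 [ 4.070e-02 -1.000e-04  2.418e-01] [ 0.1 -0.1 -1.7] [0.0006 0.0001 0.0002]
0.54 28.3083 [ 5.260e-02 -2.000e-04  2.264e-01] [-0.9  0.3 -0.1] [0.0005 0.0002 0.0001]
0.44 28.625 [ 6.270e-02 -1.000e-04  2.096e-01] [-0.3 -0.5 -0.6] [0.0005 0.0001 0.0002]
0.34 28.9333 [ 7.090e-02 -1.000e-04  1.922e-01] [ 0.5  0.1 -1.4] [0.0005 0.0001 0.0001]
0.25 29.2167 [ 0.0763 -0.      0.1772] [-0.8  0.2 -0.7] [0.0005 0.     0.0003]
0.17 29.4833 [ 0.0801 -0.      0.1637] [ 0.2 -0.1 -2. ] [0.0004 0.     0.0002]
0.1 29.7333 [0.0825 0.     0.1516] [-0.1  0.4 -1.7] [0.0004 0.     0.0003]
```

```bash
python3 - <<'E'
from h import *
im,d=viewer.read_camera("side"); cv2.imwrite("pics/s6.png",cv2.resize(im[60:280,130:390,::-1],None,fx=3,fy=2.7))
E
```

```text
(no output)
```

View pics/s6.png

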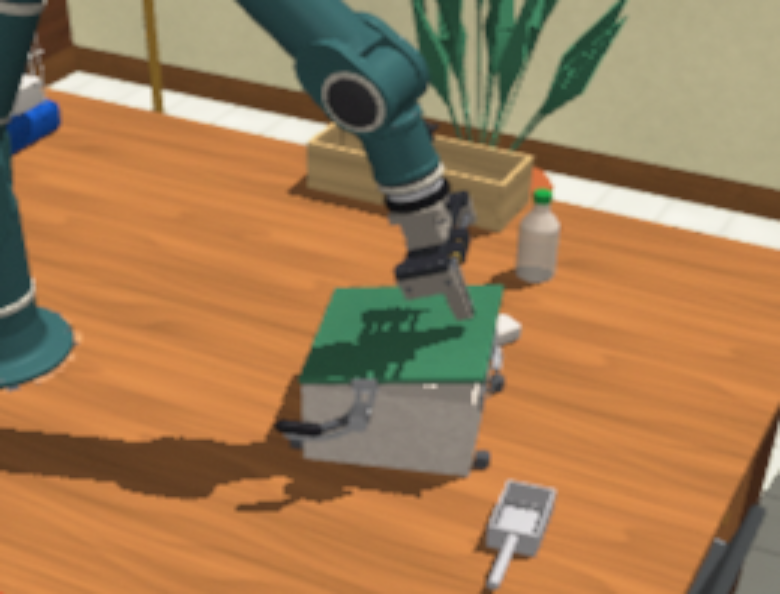

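The lid has followed the finger down and is nearly shut, with the fingertip near the far edge at (468,312). The clamp handle is still slack at (300,427). Now I'll press through the catch.

```bash
python3 - <<'E'
from h import *
phi=.35; T=lidT(phi)
env.movel(lidp(.065,phi,.0),T,rate=.08); q=st8(); print(q)
base=lidp(.065,phi,.0)
for dz in np.arange(.002,.025,.002):
    env.movel(base-[0,0,dz],T,rate=.05); q=st8()
    print(round(dz,3),q[0],q[1],q[2],round((base-[0,0,dz])[2]-q[1][2],4))
    if q[2][2]>30: print("STOP");break
    if q[1][2]<.1365 and q[2][2]>9: break
E
```

```text
(30.0333, array([0.0835, 0.    , 0.1465]), array([ 0.3, -0.2, -0.4]))
0.002 30.2833 [0.0837 0.     0.1447] [-0.2 -0.1 -0.4] 0.0001
0.004 30.5333 [ 0.0837 -0.      0.1427] [-0.  -0.4 -0.6] 0.0001
0.006 30.7833 [ 0.0837 -0.      0.1406] [-0.4 -0.6 -0.1] 0.0002
0.008 31.0333 [0.0837 0.     0.1386] [0.3 0.2 0.2] 0.0002
0.01 31.2833 [0.0837 0.     0.1366] [-0.3 -0.3  0.1] 0.0002
0.012 31.5333 [0.0837 0.     0.1346] [ 0.1  0.2 -0.2] 0.0002
0.014 31.7833 [0.0836 0.     0.1326] [ 0.8 -0.3 -0. ] 0.0002
0.016 32.0333 [0.0838 0.     0.1307] [ 0.7 -0.  -0.3] 0.0001
0.018 32.2833 [0.0836 0.     0.1285] [-0.5 -0.8 -0.5] 0.0003
0.02 32.5333 [0.0836 0.     0.1266] [-0.4  0.2 -0.3] 0.0002
0.022 32.7833 [0.0836 0.     0.1246] [ 0.4  0.3 -0.4] 0.0002
0.024 33.0333 [0.0837 0.     0.1226] [0.3 0.4 0.8] 0.0002
```

No force down to TCP z 0.1226, which disagrees with the expected lid height. Looking before going on.

```bash
python3 - <<'E'
from h import *
im,d,pt,pb=wristpts(); cv2.imwrite("pics/w7.png",im[:,:,::-1])
np.savez("/tmp/w7.npz",im=im,d=d,pt=pt,pb=pb)
im2,d=viewer.read_camera("side"); cv2.imwrite("pics/s7.png",cv2.resize(im2[130:250,200:360,::-1],None,fx=4.5,fy=4.5))
g=(im[...,1]>im[...,0]*1.5)&(im[...,1]>im[...,2]*1.1)
P=pb[g]; print(len(P)); 
for x in np.arange(-.1,.12,.02):
    k=P[abs(P[:,0]-x)<.01]; print(round(x,2),len(k), np.round(np.median(k[:,2]),4) if len(k) else None)
E
```

```text
93041
-0.1 0 None
-0.08 858 0.1331
-0.06 13254 0.1341
-0.04 15166 0.1354
-0.02 13921 0.1369
0.0 12387 0.1383
0.02 10947 0.1397
0.04 9551 0.1412
0.06 7858 0.1426
0.08 5443 0.1441
0.1 3656 0.1454
```

View pics/w7.png

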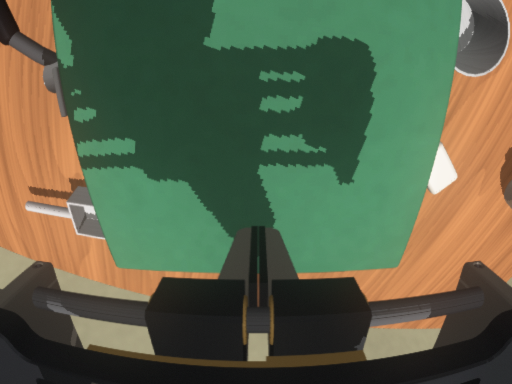

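View pics/s7.png

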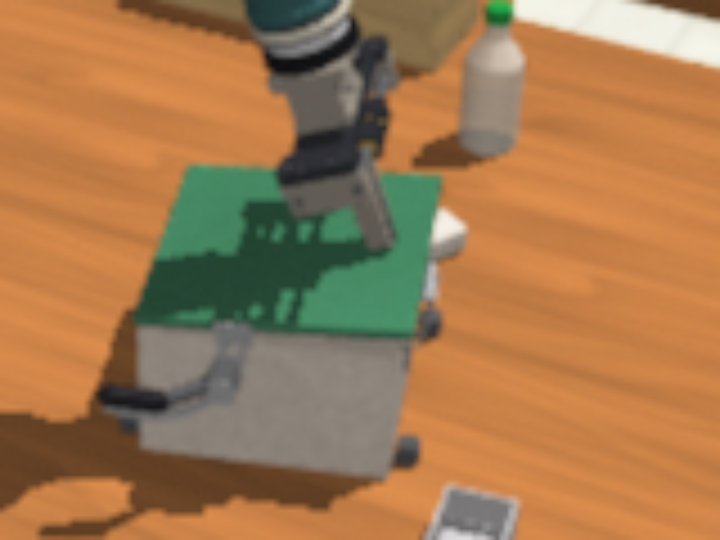

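The lid surface slopes 0.068 rad (z 0.133 to 0.145), so it rests on the catch. The real fingertips are about 24 mm behind the TCP even when shut, so the finger is only now touching. I'll continue the press on the measured offset.

```bash
python3 - <<'E'
from h import *
phi=.35; T=lidT(phi)
w=np.load("/tmp/w7.npz"); pt=w['pt']
m=(abs(pt[...,2])<.02)&(pt[...,0]<.012)&(pt[...,0]>-.02)&(pt[...,1]<-.015)&(pt[...,1]>-.05)
print("tip y", np.round(np.percentile(pt[...,1][m],[90,98,100]),4))
p0=env.sense()['ee_pos']; z=p0[2]; tgt=p0.copy()
while z>.100:
    z-=.002; tgt[2]=z
    env.movel(tgt,T,rate=.05); q=st8()
    print(round(z,4),q[0],q[1],q[2])
    if q[2][2]>28: print("STOP");break
    if z<.112 and q[2][2]>14: break
E
```

```text
tip y [-0.0242 -0.0213 -0.0187]
0.1207 33.3833 [ 0.084  -0.      0.1212] [-1.4  0.8  3.5]
0.1187 33.6333 [ 0.0843 -0.      0.12  ] [-4.3 -0.3  9.9]
0.1167 33.8833 [ 0.0845 -0.      0.1181] [-4.2  0.1 11.1]
0.1147 34.1333 [ 0.0846 -0.      0.1159] [-3.1  0.8  6.7]
0.1127 34.3833 [ 0.0846 -0.      0.1133] [1.4 0.1 3. ]
0.1107 34.6333 [8.340e-02 1.000e-04 1.103e-01] [0.1 0.4 2.5]
0.1087 34.8833 [8.380e-02 1.000e-04 1.097e-01] [-4.8  0.1 11.6]
0.1067 35.1333 [8.390e-02 1.000e-04 1.093e-01] [-12.2   1.2  24.6]
```

The force peaked at about 11 N, dropped (the click), then rose hard against the shut lid. I'll retreat and verify.

```bash
python3 - <<'E'
from h import *
p=env.sense()['ee_pos']
env.movel(p+[0,0,.10],rate=.15); print(st8())
im,d,pt,pb=wristpts(); cv2.imwrite("pics/w8.png",im[:,:,::-1])
g=(im[...,1]>im[...,0]*1.5)&(im[...,1]>im[...,2]*1.1)
P=pb[g]; P=P[(P[:,2]>.11)&(P[:,2]<.16)]
A=np.c_[P[:,:2],np.ones(len(P))]; print("plane",np.linalg.lstsq(A,P[:,2],rcond=None)[0],len(P))
im2,d=viewer.read_camera("side"); cv2.imwrite("pics/s8.png",cv2.resize(im2[120:270,180:380,::-1],None,fx=4,fy=4))
for n in ("lid_far_edge","clamp_handle"): print(n,[(np.round(B(q["at"]),4),round(q["score"],2)) for q in tip_of("side",n)[:2]])
viewer.read_camera("top")
for n in ("steel_cup","mineral_block","scoop","drinker","clamp_handle","lid_far_edge"): print(n,[(np.round(q["at"],4),round(q["score"],2)) for q in tip_of("top",n)[:1]])
E
```

```text
(35.9667, array([0.083 , 0.0004, 0.2078]), array([-0.3,  0.1,  0.1]))
plane [-0.001306    0.00075113  0.13093637] 47321
lid_far_edge [(array([ 0.085 , -0.0026,  0.1264]), 0.58)]
clamp_handle [(array([-0.0892, -0.1798,  0.1081]), 0.48)]
steel_cup [(array([ 4.353e-01,  2.712e-01, -3.000e-04]), 0.87)]
mineral_block [(array([ 0.5819,  0.3297, -0.0032]), 0.8)]
scoop [(array([ 0.7755, -0.0637,  0.002 ]), 0.91)]
drinker [(array([ 5.671e-01,  5.302e-01, -4.000e-04]), 0.71)]
clamp_handle [(array([ 0.524 , -0.0905,  0.1061]), 0.77)]
lid_far_edge [(array([0.4565, 0.0768, 0.1244]), 0.16)]
```

View pics/s8.png

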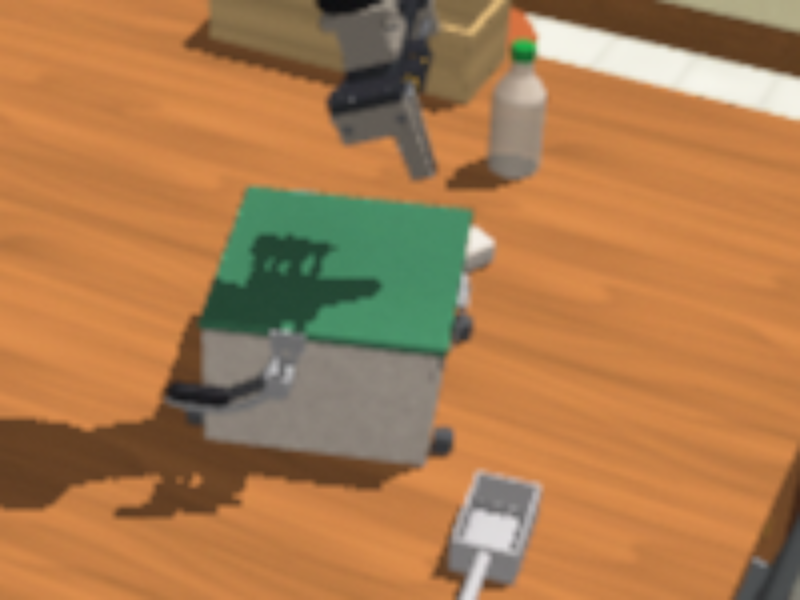

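The lid plane is level: slope -0.001 rad, height 131 mm against the 132 mm expected when shut. The clamp is at about -1.37 rad and the gripper is clear, about 80 mm above the lid. Handing in.

```bash
python3 - <<'E'
from h import *
print(workorder.finish_job(), env.sense()['t'])
E
```

```text
the job is handed in; nothing more can be done
the job is handed in; nothing more can be done
```

The seed box is shut and latched, the clamp is left slack, and the job is handed in. The last clock reading before handing in was 36 s of the 53 s allowed.

- **Clamp:** Pushed towards the box's +x, the lever gave a few millimetres and then stopped, so I backed off at 9 N. Towards -x (the robot) it turned freely, with about 2 N measured. I left it at about -1.4 rad.
- **Lid:** I pushed it down with the closed fingers in slow steps until it rested on the catch. Pressing the far edge, the force rose to about 11 N, dropped at the click, then climbed to about 27 N against the shut lid.
- **Last checks:** The lid plane sloped -0.001 rad at 131 mm, against 132 mm expected when shut. The handle showed slack in both cameras, and the gripper was clear of everything.
- **Other things on the stand:** The cup, mineral block, scoop and drinker showed no visible change in the pictures. I took no starting positions to compare them with, and I did not recheck the nest pot or ladder, which the arm never came near.

**What disagreed:**
- **Fingertips:** They sit about 20 to 26 mm behind the stated TCP. My first feel of the clamp and my first press on the lid therefore met nothing until I corrected for it.
- **Lid edge point:** Once the lid was shut, the side camera's network put this point at 126 mm. The top camera's answer was wrong, with a score of 0.16. I trusted the wrist depth plane instead.

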